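# Close the test kiln with its plug door

### The job

Close the small kiln with its loose brick plug door, which stands on the hearth slab in front of the mouth: square the door up to the mouth and push its plug fully home, so that its shoulder sits flush against the kiln front. Leave the door upright on the slab, and do not disturb the clay lion, the mug or the kiln prop on the bench.

Things in the scene. Friction and masses are not known exactly. Their poses are not given: they have to be found in the camera images.
- kiln: Fixed bench kiln: pale brick, steel side sheets, 280 wide (y), 240 deep (x 0 to 240), top 222 above the bench (controller box at rear: 270). It stands on a 30 thick, 280 wide hearth slab that runs on 240 in front of it (x -240 to 0). Origin: at bench level below the middle of the mouth, in the plane of the flat front. x points into the kiln, z up. The front faces about -y of the world.
- mouth (a point): Middle of the lower edge of the kiln's mouth, in the plane of the front, level with the slab's top (30 above the bench); axes as the kiln's. The mouth is a rectangular hole 86 wide, 70 high, over 100 deep, its floor level with the slab, with 8 mm lead-in bevels on both side edges.
- door: Loose plug door, about 0.55 kg, on the slab: a pale brick block 64 thick (x -64 to 0), 114 wide (y), 90 high, steel on its outer face (x=-64); a plug 64 long (x 0 to 64), 80 wide, 64 high stands out of its inner face. One flat underside. Origin: on the underside, mid-width, in the shoulder plane (block's inner face). x points to the plug's nose, z up. Home: origin at mouth point, axes as kiln's.
- lion: Bystander: seated terracotta lion figure, 70 wide, 96 high; origin under its middle.
- mug: Bystander: white mug, 76 diameter, 85 high, handle at its +y; origin under its middle.
- prop: Bystander: pale tubular kiln prop, 50 diameter, 60 high, standing; origin under its middle.
Things that resemble listed ones, but are neither listed nor needed, are in the scene too. Leave any green or pink look-alike of the door alone.

How it is judged (in metres and radians):
At the end, for the whole second after the job is handed in: The door stands at rest and upright (within 3 degrees) with its plug in the mouth, its shoulder within 5 mm of the kiln front, centred within 6 mm, square within 0.06 rad, on the slab within 4 mm; lion, mug and prop are within 30 mm of where they began (x of door in the frame of mouth between -0.005 and 0.004 m and y of door in the frame of mouth between -0.006 and 0.006 m and z of door in the frame of mouth between -0.004 and 0.004 m and angle between the x axis of door and the x axis of mouth, either way round below 0.06 rad and angle between door's own z axis and vertical below 0.05 rad and linear speed of door below 0.01 m/s and distance of each of lion, mug, prop from where it was at the start of the episode below 0.03 m); the robot touches nothing.
It fails at once if a bystander (lion, mug or prop) is moved by more than 30 mm (distance of any of lion, mug, prop from where it was at the start of the episode above 0.03 m).
It fails at once if the door is tipped over (more than 45 degrees) (angle between door's own z axis and vertical above 0.8 rad).
It also fails if it takes over 48 s, if anything falls off the work surface, if the arm or the gripper's body presses on something with over 40 N, if the wrist force passes 120 N, or if a joint passes its speed limit or range.

### The arm

A 6-joint arm with a two-finger parallel gripper is mounted at the origin on the work surface. World frame = base frame: x ahead of the robot, y to its left, z up, the work surface at z = 0. Lengths are in m, angles in degrees, forces in N, time in s.
With the tool pointing down it reaches from about 0.275 to 0.725 m from the base axis. Payload 5.6 kg.
Tool frame: the origin (TCP) lies midway between the tips of the shut fingers; the grasp point (between the pads) lies 19 mm behind it; z points along the fingers, y is the line along which they close (so a half turn about z gives the same grasp; the last joint's range is limited). The gripper opens to 85 mm and grips with 20 to 120 N. Pads are 22 mm wide; open, the fingers measure 114 mm over their backs; the gripper's body (76 mm by 85 mm) begins 54 mm behind the grasp point. The pads swing forward as they close: fully open they stand 13 mm farther back than shut.
Start: joints at [89.015, 14.616, 6.199, 0, -81.583, -16.306], TCP at [0.163, 0.525, 0.231] pointing down, gripper open.
Joint ranges: [-168.99, 168.99], [-69.2, 112.95], [-62.41, 85.93], [-164.36, 98.24], [-168.68, -3.75], [-174.98, 174.98]. Speed limits (degrees/s): [147.25, 147.25, 180, 180, 180, 180].

### API

Orientations are given as [roll, pitch, yaw] about the fixed x, y, z axes, in that order (R = Rz(yaw) Ry(pitch) Rx(roll)).
In Python, from station import r gives the robot as it stands.
- The arm moves only by the shell command python3 -m pendant 'ROWS' [OPENING]. ROWS is JSON, a list of rows, each a list of 2 entries, a list of its own where there are three numbers: the shift along the tool's x, y, z scaled (see below), then the turn about the tool's z scaled (see below). In form: [[[tx, ty, tz], roll], ...]. A call has 1 to 5 rows; each row shifts and turns the commanded pose from where the row before left it, along the tool's axes as they then stand; what a row does not reach is not made up. The controller multiplies each number of a shift by 40 mm and each number of a turn by 6 degrees. A row lasts 1/10 s, in which the tool goes at most 50 mm and 8.59 degrees, less where a joint would pass 70% of its speed; a pose out of reach is approached as far as the arm can. A call with a number of a shift or a turn outside -1 to 1 is refused whole. A call with a gripper value outside its range is refused whole. OPENING is the closure, from -1 (fully open) to 1 (shut), set as the call begins (- or left out, the last holds). The fingers move at their own pace and stop on an object; the grip force is fixed at half the most. Time passes only in rows, so rows that do not move let the fingers close. It gives the time, the measured TCP pose, the force, the opening and the grip force at its end, in the units of the state.
- r.get_obs(): the state, without advancing time (a new reading comes with each control period).
- r.get_image(name): name is "scene" or "top" or "wrist"; returns a dict with "frame" (384x512x3 uint8, blue, green, red), "intrinsics" (3x3 intrinsics, pixels), "rvec" (rotation vector, rad) and "tvec" (3), from world to camera coordinates, as OpenCV has them. Camera axes: x right, y down, z forward; pixel columns grow to the right and rows downward; lengths in m; the calibration is good to about 2 mm. A picture is of the moment at which its call begins. There is no depth.
- r.sign_off(): hands the job in; it is judged then, once.
The state is a dict: "time": time; "q": joint angles; "qvel": joint speeds; "tau": joint torques, N m; "eef_pos": TCP position; "ee_rot": TCP orientation; "force": force on the tool from outside, world axes, zero at the start; "ft_torque": the same for the moment, N m; "finger_gap": finger opening in m; "grip_force": force on a finger pad.
Only numpy, scipy, OpenCV 4.12 (cv2) and the standard library are available. Lean on these libraries where they do the work, as an engineer would, in place of code of your own. Each camera call takes 0.05 s, during which the arm holds its last target. There are 200 camera calls.

## Working session

There is one attempt and no reset: what is moved stays moved. The work goes in short steps, Python scripts to look and compute and a shell command to move; the robot and the scene stay as the last step left them, time stands still between calls to the robot, and variables do not carry over. Pictures are saved under pics/ and viewed, at most 10 in all, crops included, and the job is handed in when it is done.

```bash
mkdir -p pics; python3 - <<'E'
from station import r
import cv2,pickle
d={n:r.get_image(n) for n in("scene","top")}
pickle.dump(d,open('im0.pkl','wb'))
for n in d:
    cv2.imwrite(f'pics/{n}0.png',cv2.resize(d[n]['frame'],(800,600),interpolation=cv2.INTER_CUBIC))
o=r.get_obs();print(o['eef_pos'],o['ee_rot'],o['time'],o['finger_gap'])
E
```

```text
[0.16329526 0.52474775 0.23049474] [ 1.79903681e+02 -4.13739968e-03 -1.72941495e+01] 0.1 0.08579407890676508
```

View pics/scene0.png

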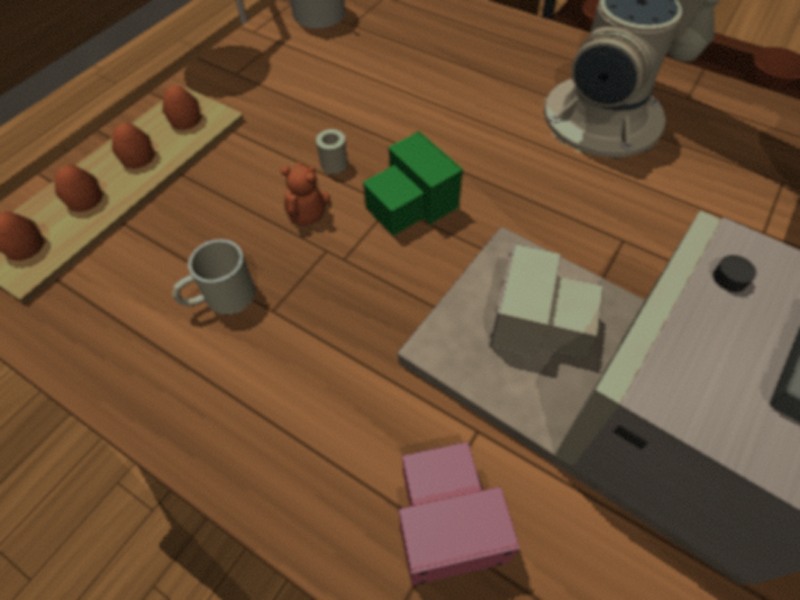

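View pics/top0.png

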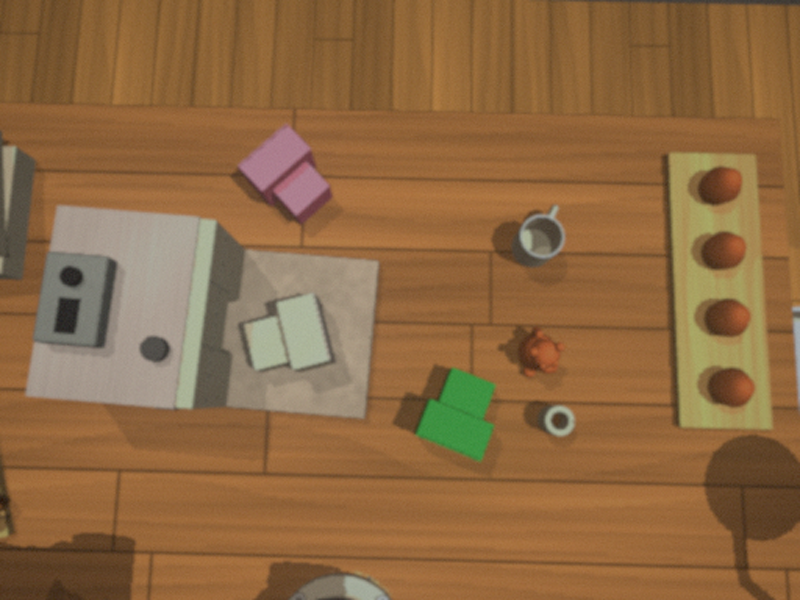

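The pale door is on the slab, at scene (550,310) and top (290,335). Two things could be mistaken for it: the green one (scene (415,180), top (460,415)) and the pink one (scene (460,510), top (285,170)). I choose the pale one, which is on the slab with its plug toward the kiln and turned slightly. Next I check it in a close crop.

```bash
cat > h.py <<'E'
import cv2,numpy as np,pickle
def proj(im,P):
    return cv2.projectPoints(np.float64(P).reshape(-1,1,3),im['rvec'],im['tvec'],im['intrinsics'],None)[0].reshape(-1,2)
def ray(im,uv,z):
    R=cv2.Rodrigues(im['rvec'])[0];C=-R.T@np.ravel(im['tvec'])
    uv=np.atleast_2d(uv);d=(R.T@np.linalg.inv(im['intrinsics'])@np.c_[uv,np.ones(len(uv))].T).T
    return C+d*((z-C[2])/d[:,2])[:,None]
E
python3 - <<'E'
from h import *
d=pickle.load(open('im0.pkl','rb'))
print(proj(d['top'],[[0,0,0],[.163,.525,.231]]),proj(d['scene'],[[0,0,0],[.163,.525,.231]]))
f=d['top']['frame'];s=512/800
x0,y0=110,125;c=f[y0:y0+150,x0:x0+150]
a=cv2.resize(c,None,fx=4,fy=4,interpolation=cv2.INTER_CUBIC)
cv2.imwrite('pics/crop_top.png',a)
print(ray(d['top'],np.array([[379,262],[366,417]])*s,.03))
E
```

```text
[[216.82918912 410.39290922]
 [-35.07459331 363.10497666]] [[385.40248922  73.7867288 ]
 [661.57572992 120.94305981]]
[[ 0.64521563 -0.05051523  0.03      ]
 [ 0.37283832 -0.03561883  0.03      ]]
```

View pics/crop_top.png

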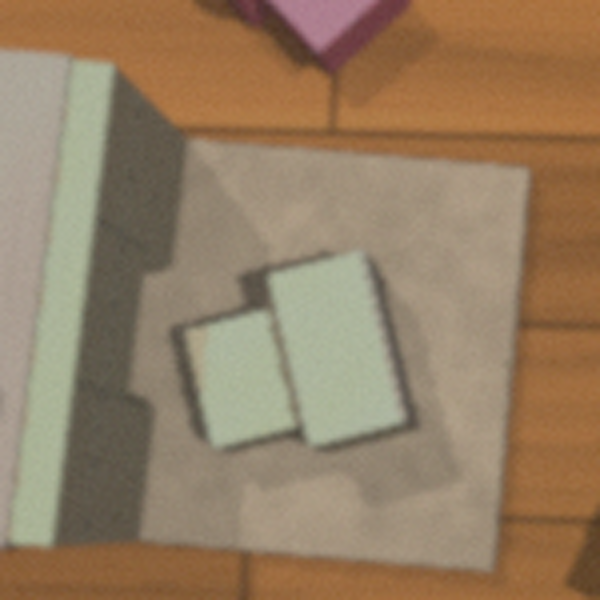

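The crop shows the pale door: block top corners about (268,273), (363,250), (409,425), (318,447). The plug points toward the kiln with top corners (190,330), (217,448). The slab's front corners are (529,167), (494,571), and the foot of the kiln front is (187,138) to (141,541).

```bash
cat >> h.py <<'E'
from scipy.optimize import least_squares
def fit(im,L,uv,x0):
    L=np.float64(L);uv=np.float64(uv)
    def W(p):
        c,s=np.cos(p[2]),np.sin(p[2])
        return np.c_[p[0]+c*L[:,0]-s*L[:,1],p[1]+s*L[:,0]+c*L[:,1],L[:,2]]
    r=least_squares(lambda p:(proj(im,W(p))-uv).ravel(),x0,x_scale=[.1,.1,.1])
    return r.x,r.fun.reshape(-1,2)
def report(kp,dp):
    c,s=np.cos(kp[2]),np.sin(kp[2]);D=dp[:2]-kp[:2]
    return 1000*np.array([c*D[0]+s*D[1],-s*D[0]+c*D[1]]),dp[2]-kp[2]
KL=[[-.24,-.14,.03],[-.24,.14,.03],[0,-.14,.03],[0,.14,.03],[0,-.14,.222],[0,.14,.222]]
DL=[[0,-.057,.12],[-.064,-.057,.12],[-.064,.057,.12],[0,.057,.12],[.064,-.04,.094],[.064,.04,.094]]
E
python3 - <<'E'
from h import *
d=pickle.load(open('im0.pkl','rb'));im=d['top']
cv=lambda a:(np.array(a)+.5)/4-.5+[110,125]
# kiln y axis: z up, x into kiln=+y world => kiln y = -x world (toward robot)
kp,e=fit(im,KL,cv([[529,167],[494,571],[187,138],[141,541],[113,65],[53,545]]),[.5,.2,1.57])
print(kp,np.rad2deg(kp[2]));print(e.round(1).tolist())
dp,e=fit(im,DL,cv([[268,273],[363,250],[409,425],[318,447],[190,330],[217,448]]),[.5,.1,1.4])
print(dp,np.rad2deg(dp[2]));print(e.round(1).tolist())
print(report(kp,dp))
np.save('k.npy',kp)
f=d['scene']['frame'];x0,y0=240,130
cv2.imwrite('pics/crop_sc.png',cv2.resize(f[y0:y0+150,x0:x0+200],None,fx=4,fy=4,interpolation=cv2.INTER_CUBIC))
def W(p,L):
    L=np.float64(L);c,s=np.cos(p[2]),np.sin(p[2]);return np.c_[p[0]+c*L[:,0]-s*L[:,1],p[1]+s*L[:,0]+c*L[:,1],L[:,2]]
print('scene crop pred',((proj(d['scene'],np.r_[W(kp,KL),W(dp,DL)])-[x0,y0]+.5)*4-.5).round().tolist())
E
```

```text
[0.52435255 0.19833675 1.5138753 ] 86.73866517949554
[[0.3, -0.6], [0.2, 0.2], [0.2, -0.1], [-0.2, 0.3], [-0.1, -0.7], [-0.4, 0.7]]
[0.50167137 0.0952116  1.86116172] 106.63671139342757
[[0.4, 0.3], [1.1, -0.5], [0.8, -0.9], [-1.3, 0.3], [-0.7, 0.2], [-0.3, 0.7]]
(array([-104.24847058,   16.77762088]), np.float64(0.34728642114710584))
scene crop pred [[55.0, 381.0], [321.0, 54.0], [459.0, 639.0], [690.0, 241.0], [566.0, 469.0], [831.0, 10.0], [439.0, 303.0], [307.0, 273.0], [347.0, 97.0], [469.0, 123.0], [563.0, 332.0], [578.0, 204.0]]
```

View pics/crop_sc.png

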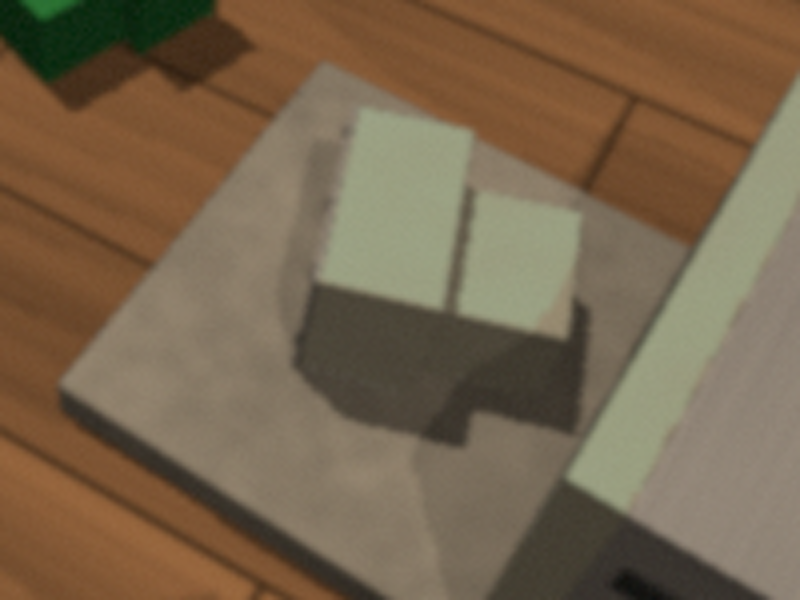

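The scene crop confirms the same object. Its block corners, about (445,310), (316,282), (360,106), (475,130), are within 2 px of the prediction, and the plug is on the kiln side. I refine with both views and work out the move to the grasp.

```bash
python3 - <<'E'
from h import *
from station import r
d=pickle.load(open('im0.pkl','rb'));kp=np.load('k.npy')
cs=lambda a:(np.array(a)+.5)/4-.5+[240,130]
k2,e=fit(d['scene'],[KL[0],KL[1],KL[3],KL[4]],cs([[62,388],[325,62],[690,245],[566,478]]),kp);print(k2,e.round(1).tolist())
d2,e=fit(d['scene'],DL,cs([[445,310],[316,282],[360,106],[475,130],[570,338],[582,212]]),[.5,.095,1.86]);print(d2,e.round(1).tolist())
print(report(k2,d2))
d1=np.array([0.50167137,0.0952116,1.86116172])
K=(kp+k2)/2;D=(d1+d2)/2;np.save('K.npy',K);np.save('D.npy',D)
g=D[:2]-.032*np.array([np.cos(D[2]),np.sin(D[2])])
o=r.get_obs();y=np.deg2rad(o['ee_rot'][2]);dw=g-o['eef_pos'][:2]
tx=np.array([np.cos(y),np.sin(y)]);ty=np.array([np.sin(y),-np.cos(y)])
print('K',K,'D',D,'g',g,'yaw want',np.rad2deg(D[2])-90,'turn units',-(np.rad2deg(D[2])-90-o['ee_rot'][2])/6)
print('shift units tool x,y',dw@tx/.04,dw@ty/.04)
E
```

```text
[0.52716467 0.20094122 1.51272782] [[-1.5, -0.4], [-0.5, -0.9], [0.9, 0.5], [0.8, 0.1]]
[0.5039303  0.10021646 1.8589578 ] [[0.3, 0.4], [-0.5, -0.3], [-1.4, -0.6], [0.4, -0.1], [0.3, 0.6], [0.9, -0.2]]
(array([-101.90341851,   17.34955985]), np.float64(0.3462299712730956))
K [0.52575861 0.19963898 1.51330156] D [0.50280084 0.09771403 1.86005976] g [0.51192872 0.06704349] yaw want 16.573573768036667 turn units -5.644620548322142
shift units tool x,y 11.72343163557397 8.334278577203499
```

```bash
python3 -m pendant '[[[0,0,-1],0],[[0,0,-1],0],[[0.97,0.69,0],0],[[0.97,0.69,0],0],[[0.97,0.69,0],0]]' -1
python3 -m pendant '[[[0.97,0.69,0],0],[[0.97,0.69,0],0],[[0.97,0.69,0],0],[[0.97,0.69,0],0],[[0.97,0.69,0],0]]'
python3 -m pendant '[[[0.97,0.69,0],0],[[0.97,0.69,0],0],[[0.97,0.69,0],0],[[0.97,0.69,0],0],[[0,0,0],-1]]'
python3 -m pendant '[[[0,0,0],-1],[[0,0,0],-1],[[0,0,0],-1],[[0,0,0],-1],[[0,0,0],-0.64]]'
python3 -m pendant '[[[0,0,0],0],[[0,0,0],0]]'
```

```text
time: 0.6
eef_pos: [0.2504, 0.4102, 0.311]
ee_rot: [180.0, 0.0, -17.2]
force: [0.7, 0.2, 0.0]
finger_gap: 0.0854
grip_force: 0.0
time: 1.1
eef_pos: [0.3947, 0.2203, 0.3111]
ee_rot: [180.0, 0.0, -17.3]
force: [1.6, 1.2, 0.2]
finger_gap: 0.0852
grip_force: 0.0
time: 1.6
eef_pos: [0.5114, 0.0663, 0.3097]
ee_rot: [179.9, 0.1, -11.6]
force: [-0.3, 1.0, -0.4]
finger_gap: 0.0856
grip_force: 0.0
time: 2.1
eef_pos: [0.5094, 0.0705, 0.3108]
ee_rot: [-180.0, 0.1, 16.8]
force: [-0.2, 0.3, -0.5]
finger_gap: 0.0858
grip_force: 0.0
time: 2.3
eef_pos: [0.5094, 0.0705, 0.311]
ee_rot: [-180.0, 0.0, 16.4]
force: [0.2, 0.0, -0.2]
finger_gap: 0.0857
grip_force: 0.0
```

```bash
python3 -m pendant '[[[0.04,0.1,0.75],0],[[0,0,0.75],0],[[0,0,0.75],0],[[0,0,0.75],0],[[0,0,0],0]]'
python3 - <<'E'
from h import *
from station import r
im=r.get_image('wrist');pickle.dump(im,open('w1.pkl','wb'))
cv2.imwrite('pics/w1.png',cv2.resize(im['frame'],(800,600),interpolation=cv2.INTER_CUBIC))
D=np.load('D.npy');K=np.load('K.npy')
def W(p,L):
    L=np.float64(L);c,s=np.cos(p[2]),np.sin(p[2]);return np.c_[p[0]+c*L[:,0]-s*L[:,1],p[1]+s*L[:,0]+c*L[:,1],L[:,2]]
print((proj(im,np.r_[W(D,DL),W(K,KL)])*800/512).round())
E
```

```text
time: 2.8
eef_pos: [0.5095, 0.0665, 0.1872]
ee_rot: [-180.0, 0.5, 16.4]
force: [-0.4, 0.3, -1.2]
finger_gap: 0.0857
grip_force: 0.0
[[ 327.  174.]
 [ 488.  174.]
 [ 476.  422.]
 [ 340.  422.]
 [ 197.  206.]
 [ 218.  364.]
 [ 687.   72.]
 [ 486.  479.]
 [ 252. -109.]
 [ 145.  375.]
 [-165. -710.]
 [-169.  686.]]
```

View pics/w1.png

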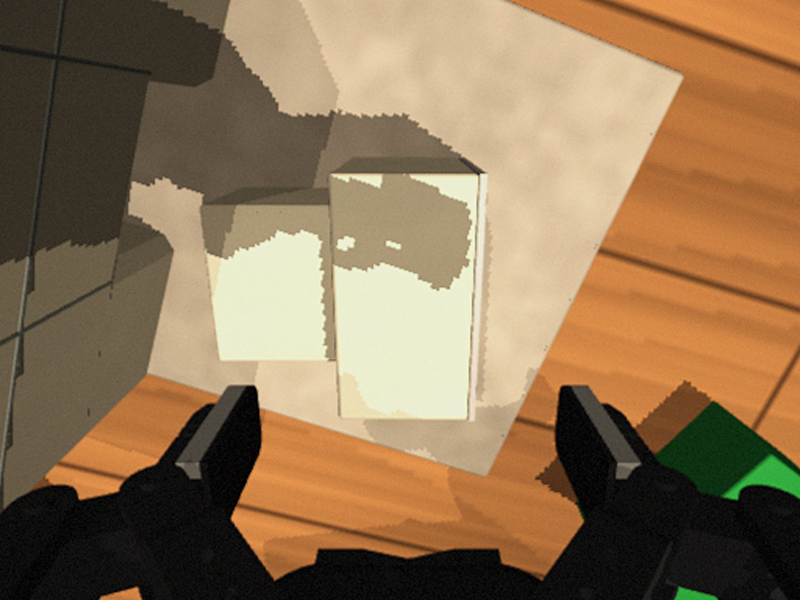

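The wrist view shows the door's block corners at (330,174), (486,174), (474,420), (341,418) and a slab corner at (683,75). All are within about 4 px of prediction, so the poses hold. I go down and grip.

```bash
python3 - <<'E'
from h import *
im=pickle.load(open('w1.pkl','rb'));K=np.load('K.npy');D=np.load('D.npy')
c=lambda a:(np.array(a)+.5)*.64-.5
k,e=fit(im,KL[:2]+[KL[3]],c([[683,75],[487,473],[148,375]]),K);print(k,e.round(1).tolist())
d,e=fit(im,DL,c([[330,174],[487,174],[474,420],[341,418],[203,206],[219,360]]),D);print(d,e.round(1).tolist())
print(K,D,report(k,d),report(K,D))
E
python3 -m pendant '[[[0.06,0,0.8],0],[[0,0,0.8],0],[[0,0,0.4],0],[[0,0,0.2],0],[[0,0,0.1],0]]'
python3 -m pendant '[[[0,0,0.1],0],[[0,0,0],0],[[0,0,0],0]]'
```

```text
[0.52533228 0.20024129 1.51609751] [[1.8, -2.4], [-0.3, 4.0], [-1.9, 0.8]]
[0.50364358 0.09746515 1.85347019] [[-0.4, -0.9], [2.0, -0.3], [1.6, 0.9], [-0.7, 1.7], [-2.5, -1.3], [-0.2, 1.4]]
[0.52575861 0.19963898 1.51330156] [0.50280084 0.09771403 1.86005976] (array([-103.80817438,   16.03733319]), np.float64(0.33737268722343017)) (array([-103.07576207,   17.0629158 ]), np.float64(0.3467581975529701))
time: 3.35
eef_pos: [0.5156, 0.0681, 0.1004]
ee_rot: [180.0, -0.1, 16.5]
force: [0.6, 0.4, -0.2]
finger_gap: 0.0855
grip_force: 0.0
time: 3.65
eef_pos: [0.5151, 0.068, 0.0962]
ee_rot: [180.0, -0.1, 16.6]
force: [-0.3, -0.8, -0.7]
finger_gap: 0.0855
grip_force: 0.0
```

```bash
python3 -m pendant '[[[-0.07,0,0.13],0],[[0,0,0],0],[[0,0,0],0]]'
python3 -m pendant '[[[0,0,0],0],[[0,0,0],0],[[0,0,0],0],[[0,0,0],0],[[0,0,0],0]]' 1
```

```text
time: 3.95
eef_pos: [0.5117, 0.0669, 0.09]
ee_rot: [180.0, 0.0, 16.5]
force: [0.6, -0.8, -0.3]
finger_gap: 0.0858
grip_force: 0.0
time: 4.45
eef_pos: [0.5121, 0.0673, 0.0906]
ee_rot: [-180.0, -0.1, 16.6]
force: [-1.7, 2.5, 5.2]
finger_gap: 0.0629
grip_force: 68.1
```

```bash
python3 -m pendant '[[[0,0,-0.1],0],[[0,0,0],0.8],[[0,0,0],0.8],[[0,0,0],0.8],[[0,0,0],0.92]]'
python3 -m pendant '[[[0.15,-0.26,0],0],[[0,-0.26,0],0],[[0,0,0],0],[[0,0,0],0]]'
```

```text
time: 4.95
eef_pos: [0.5102, 0.0664, 0.0923]
ee_rot: [179.9, 0.2, -3.6]
force: [-0.4, -0.1, -7.3]
finger_gap: 0.0632
grip_force: 67.0
time: 5.35
eef_pos: [0.5186, 0.0878, 0.0935]
ee_rot: [180.0, 0.1, -3.3]
force: [0.7, -0.1, -6.2]
finger_gap: 0.0629
grip_force: 67.7
```

```bash
python3 - <<'E'
from h import *
from station import r
im=r.get_image('wrist');pickle.dump(im,open('w2.pkl','wb'))
cv2.imwrite('pics/w2.png',cv2.resize(im['frame'],(800,600),interpolation=cv2.INTER_CUBIC))
K=np.load('K.npy')
def W(p,L):
    L=np.float64(L);c,s=np.cos(p[2]),np.sin(p[2]);return np.c_[p[0]+c*L[:,0]-s*L[:,1],p[1]+s*L[:,0]+c*L[:,1],L[:,2]]
print((proj(im,W(K,KL+[[0,-.043,.03],[0,.043,.03],[0,-.043,.1],[0,.043,.1]]))*800/512).round())
E
```

```text
[[ 7.8000e+02 -6.4000e+01]
 [ 6.5600e+02  5.7100e+02]
 [ 8.2000e+01 -6.5000e+01]
 [ 1.8900e+02  5.7100e+02]
 [ 1.0053e+04  5.6190e+03]
 [-3.0300e+02  1.5830e+03]
 [ 1.2900e+02  2.1600e+02]
 [ 1.6100e+02  4.0400e+02]
 [-3.0000e+00  2.6100e+02]
 [ 6.2000e+01  5.1700e+02]]
```

View pics/w2.png

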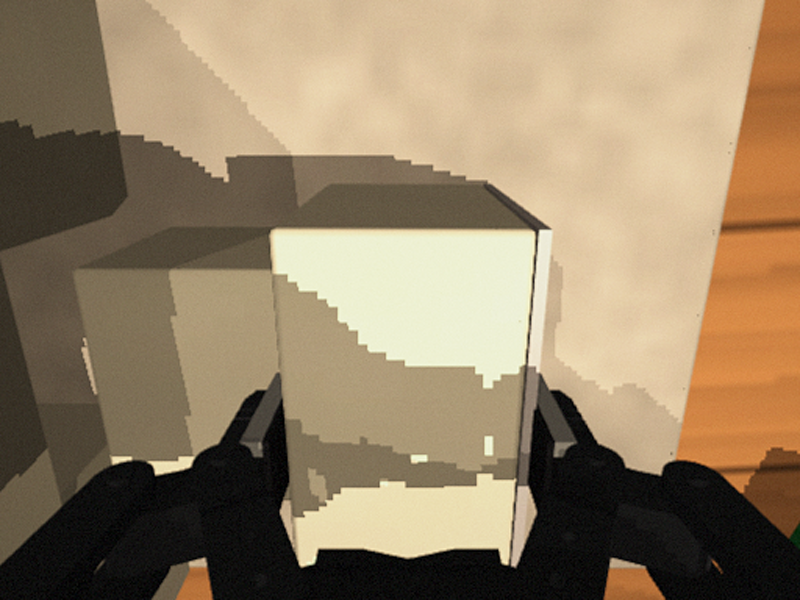

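The jamb corner at (127,195) matches the predicted mouth edge. The door is held square, with the block's far top edge at row 228 and the plug's at row 268. I work out the lateral offset from those two rows.

```bash
python3 - <<'E'
from h import *
im=pickle.load(open('w2.pkl','rb'));K=np.load('K.npy')
c=lambda a:(np.array(a)+.5)*.64-.5
for z in(.002,.003):
  DD=[DL[0],DL[1],DL[4]];DD=[[a,b,h+z] for a,b,h in DD]
  d,e=fit(im,DD,c([[271,228],[537,230],[77,268]]),K+[-.005,-.08,0]);print(d,e.round(1).tolist(),report(K,d))
  print('edges y', [1000*report(K,np.r_[ray(im,c([p]),h+z)[0][:2],0])[0] for p,h in[((271,228),.12),((537,230),.12),((77,268),.094)]])
# mouth far corner and slab checks
print([1000*0+report(K,np.r_[ray(im,c([p]),.03)[0][:2],0])[0] for p in[(127,195),(112,215)]])
E
```

```text
[0.5205013  0.11974134 1.51436967] [[-3.9, 1.0], [8.5, -0.2], [-5.8, 1.6]] (array([-80.06772644,   0.65746117]), np.float64(0.0010681133672065801))
edges y [array([-81396.4699407 , -56715.01907716]), array([-141025.21231061,  -56325.40853163]), array([-18750.05513079, -40010.83542973])]
[0.52065859 0.11953941 1.5151176 ] [[-4.3, 1.1], [9.8, -0.3], [-7.0, 2.0]] (array([-80.26028239,   0.48882774]), np.float64(0.0018160365555295321))
edges y [array([-81665.44616953, -56915.63280712]), array([-140769.42826431,  -56529.45101303]), array([-19417.60513614, -40293.725105  ])]
[array([ -0.53866151, -51.47375561]), array([  6.83785383, -43.48309437])]
```

```bash
python3 -m pendant '[[[0.01,-0.25,0.03],0],[[0,-0.25,0],0],[[0,-0.25,0],0],[[0,0,0],0]]'
python3 -m pendant '[[[0,-0.2,0],0],[[0,-0.17,0],0],[[0,0,0],0],[[0,0,0],0]]'
```

```text
time: 5.8
eef_pos: [0.5215, 0.119, 0.093]
ee_rot: [-180.0, -0.0, -3.3]
force: [0.0, 1.5, -6.1]
finger_gap: 0.0631
grip_force: 67.9
time: 6.2
eef_pos: [0.5218, 0.1302, 0.0931]
ee_rot: [179.8, 0.1, -3.4]
force: [0.4, -10.0, -4.5]
finger_gap: 0.0628
grip_force: 68.3
```

```bash
python3 -m pendant '[[[0,0.06,0],0],[[0,0,0.04],0],[[0,0,0.03],0],[[0,0,0],0],[[0,0,0],0]]'
```

```text
time: 6.7
eef_pos: [0.5221, 0.1301, 0.0906]
ee_rot: [-180.0, -0.0, -3.4]
force: [-2.8, 1.3, -0.0]
finger_gap: 0.0629
grip_force: 68.9
```

```bash
python3 - <<'E'
from h import *
from station import r
im=r.get_image('scene')
f=im['frame'];x0,y0=260,90
cv2.imwrite('pics/s3.png',cv2.resize(f[y0:y0+150,x0:x0+200],None,fx=4,fy=4,interpolation=cv2.INTER_CUBIC))
E
```

```text
(no output)
```

View pics/s3.png

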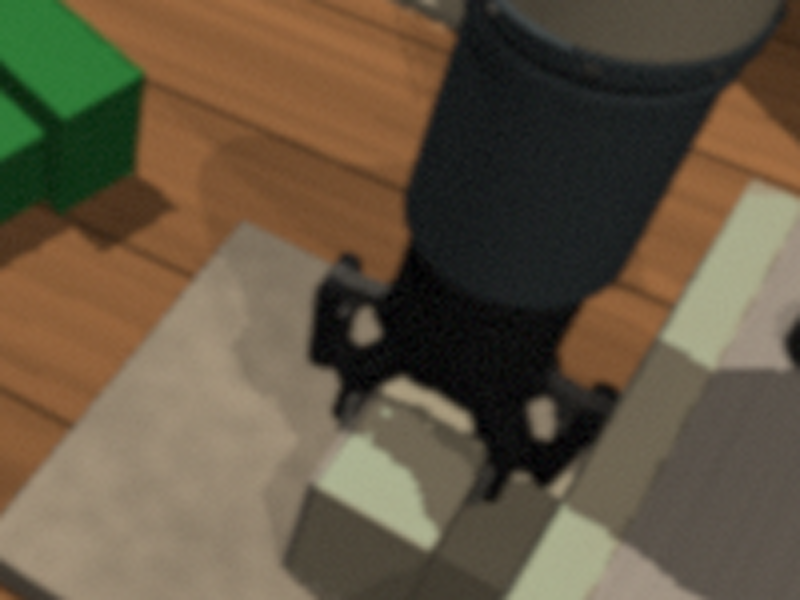

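The knuckle on the kiln side is close to the kiln front at (600,400), which explains the 10 N. I back off 8 mm before opening, and the plug stays about 19 mm in.

```bash
python3 -m pendant '[[[0,0.1,0],0],[[0,0.1,0],0],[[0,0,0],0],[[0,0,0],0]]'
python3 -m pendant '[[[0,0,0],0],[[0,0,0],0],[[0,0,0],0],[[0,0,0],0],[[0,0,0],0]]' -1
```

```text
time: 7.15
eef_pos: [0.5223, 0.1216, 0.0906]
ee_rot: [-180.0, -0.1, -3.4]
force: [1.6, 1.5, -0.4]
finger_gap: 0.063
grip_force: 69.1
time: 7.65
eef_pos: [0.5215, 0.1217, 0.0901]
ee_rot: [180.0, 0.0, -3.4]
force: [0.3, 0.0, -1.2]
finger_gap: 0.0855
grip_force: 0.0
```

```bash
python3 -m pendant '[[[0,0,-0.4],0],[[0,0,-0.8],0],[[0,0,-0.8],0],[[0,0.8,0],0],[[0,0.8,0],0]]'
python3 -m pendant '[[[0,0,0],1],[[0,0,0],1],[[0,0,0],1],[[0,0,0],1],[[0,0,0],1]]' 1
python3 -m pendant '[[[0,0,0],1],[[0,0,0],1],[[0,0,0],1],[[0,0,0],1],[[0,0,0],1]]'
python3 -m pendant '[[[0,0,0],1],[[0,0,0],1],[[0,0,0],1],[[0,0,0],1],[[0,0,0],1]]'
python3 - <<'E'
from h import *
from station import r
im=r.get_image('top');pickle.dump(im,open('t4.pkl','wb'))
f=im['frame'];x0,y0=110,125
cv2.imwrite('pics/t4.png',cv2.resize(f[y0:y0+150,x0:x0+150],None,fx=4,fy=4,interpolation=cv2.INTER_CUBIC))
o=r.get_obs();K=np.load('K.npy');print(o['eef_pos'],o['ee_rot'],report(K,np.r_[o['eef_pos'][:2],0])[0],o['finger_gap'])
E
```

```text
time: 8.15
eef_pos: [0.5182, 0.0579, 0.1712]
ee_rot: [-179.9, -0.1, -3.3]
force: [0.0, -0.2, -0.6]
finger_gap: 0.0854
grip_force: 0.0
time: 8.65
eef_pos: [0.5177, 0.0578, 0.1701]
ee_rot: [180.0, 0.0, -33.6]
force: [-0.0, 0.2, -0.2]
finger_gap: 0.0123
grip_force: 0.0
time: 9.15
eef_pos: [0.5177, 0.0579, 0.1701]
ee_rot: [180.0, -0.0, -63.6]
force: [-1.1, -0.7, 0.5]
finger_gap: -0.0002
grip_force: 0.0
time: 9.65
eef_pos: [0.5177, 0.0578, 0.1701]
ee_rot: [180.0, -0.0, -93.6]
force: [-0.6, 0.1, 0.4]
finger_gap: -0.0001
grip_force: 0.0
[0.51767496 0.05784232 0.17006293] [ 1.79995497e+02 -2.49998209e-03 -9.39068388e+01] [-1.42026877e+02 -7.77821870e-02] 0.0004083906268401677
```

View pics/t4.png

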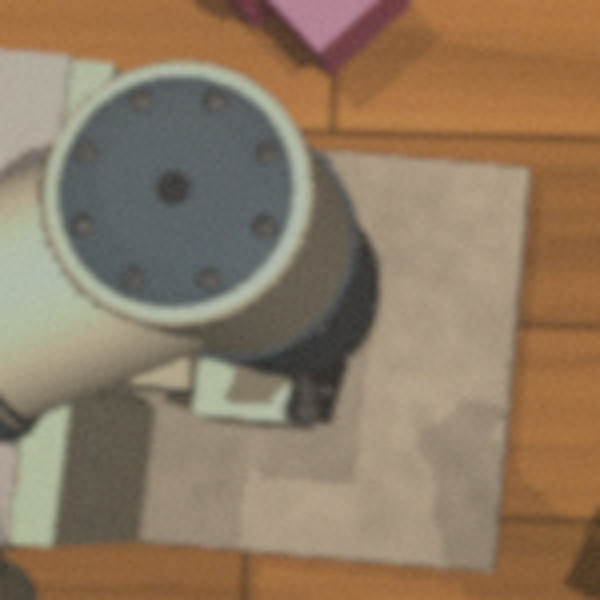

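The arm hides most of the door, but its near edge, (195,415) to (290,420), is square and the plug is in the mouth. The fingers are behind it, so I go down and push.

```bash
python3 -m pendant '[[[0,0,0.8],0],[[0,0,0.8],0],[[0,0,0.5],0],[[0,0,0.25],0],[[0,0,0],0]]'
python3 -m pendant '[[[-0.25,0,0],0],[[-0.25,0,0],0],[[-0.15,0,0],0],[[-0.15,0,0],0],[[0,0,0],0]]'
python3 -m pendant '[[[-0.15,0,0],0],[[-0.15,0,0],0],[[-0.15,0,0],0],[[0,0,0],0]]'
```

```text
time: 10.2
eef_pos: [0.517, 0.0576, 0.0751]
ee_rot: [179.9, -0.1, -93.3]
force: [-0.0, 0.3, -0.4]
finger_gap: -0.0003
grip_force: 0.0
time: 10.7
eef_pos: [0.5199, 0.0909, 0.0765]
ee_rot: [-179.9, 0.0, -93.3]
force: [0.3, -0.3, -0.7]
finger_gap: -0.0003
grip_force: 0.0
time: 11.1
eef_pos: [0.5208, 0.1089, 0.076]
ee_rot: [-180.0, 0.1, -93.3]
force: [-0.3, -0.4, -0.1]
finger_gap: -0.0001
grip_force: 0.0
```

```bash
python3 -m pendant '[[[-0.12,0,0],0],[[-0.12,0,0],0],[[0,0,0],0]]'
python3 -m pendant '[[[-0.1,0,0],0],[[-0.08,0,0],0],[[0,0,0],0]]'
```

```text
time: 11.4
eef_pos: [0.5212, 0.1182, 0.0759]
ee_rot: [180.0, 0.0, -93.4]
force: [0.0, -1.4, 0.5]
finger_gap: -0.0002
grip_force: 0.0
time: 11.7
eef_pos: [0.5212, 0.1221, 0.076]
ee_rot: [179.9, -0.3, -93.4]
force: [-0.2, -11.9, 1.5]
finger_gap: 0.0002
grip_force: 0.0
```

```bash
python3 -m pendant '[[[-0.08,0,0],0],[[-0.05,0,0],0],[[0,0,0],0],[[0,0,0],0]]'
```

```text
time: 12.1
eef_pos: [0.521, 0.1222, 0.076]
ee_rot: [179.8, -0.7, -93.4]
force: [3.3, -29.8, 3.0]
finger_gap: -0.0002
grip_force: 0.0
```

A hard stop at 30 N, about where home should be. I back off, rise and look.

```bash
python3 -m pendant '[[[0.3,0,0],0],[[0.8,0,0],0],[[0,0,-0.8],0],[[0,0,-1],0],[[0,0,-1],0]]'
python3 -m pendant '[[[1,0.3,0],0],[[1,0.3,0],0],[[1,0.3,0],0],[[1,0,0],0],[[0,0,0],0]]'
python3 - <<'E'
from h import *
from station import r
w=r.get_image('wrist');t=r.get_image('top');s=r.get_image('scene');pickle.dump((w,t,s),open('f5.pkl','wb'))
z=lambda im,x,y:cv2.resize(im['frame'][y:y+150,x:x+100],None,fx=4,fy=4,interpolation=cv2.INTER_CUBIC)
cv2.imwrite('pics/f5.png',np.hstack([z(t,110,125),z(s,330,130)]))
K=np.load('K.npy');D=K
def W(p,L):
    L=np.float64(L);c,sn=np.cos(p[2]),np.sin(p[2]);return np.c_[p[0]+c*L[:,0]-sn*L[:,1],p[1]+sn*L[:,0]+c*L[:,1],L[:,2]]
print(((proj(t,W(K,DL[:4]))-[110,125]+.5)*4).round().tolist());print(((proj(s,W(K,DL[:4]))-[330,130]+.5)*4+[400,0]).round().tolist())
print(r.get_obs()['eef_pos'])
E
```

```text
time: 12.6
eef_pos: [0.5193, 0.0864, 0.1894]
ee_rot: [-180.0, 0.1, -93.4]
force: [0.9, -0.6, -0.1]
finger_gap: -0.0001
grip_force: 0.0
time: 13.1
eef_pos: [0.4738, -0.0743, 0.1885]
ee_rot: [-179.9, 0.1, -93.6]
force: [0.5, 0.8, 0.2]
finger_gap: -0.0001
grip_force: 0.0
[[139.0, 230.0], [239.0, 239.0], [219.0, 417.0], [118.0, 409.0]]
[[627.0, 432.0], [500.0, 359.0], [606.0, 197.0], [727.0, 259.0]]
[ 0.47444311 -0.07114282  0.18814877]
```

View pics/f5.png

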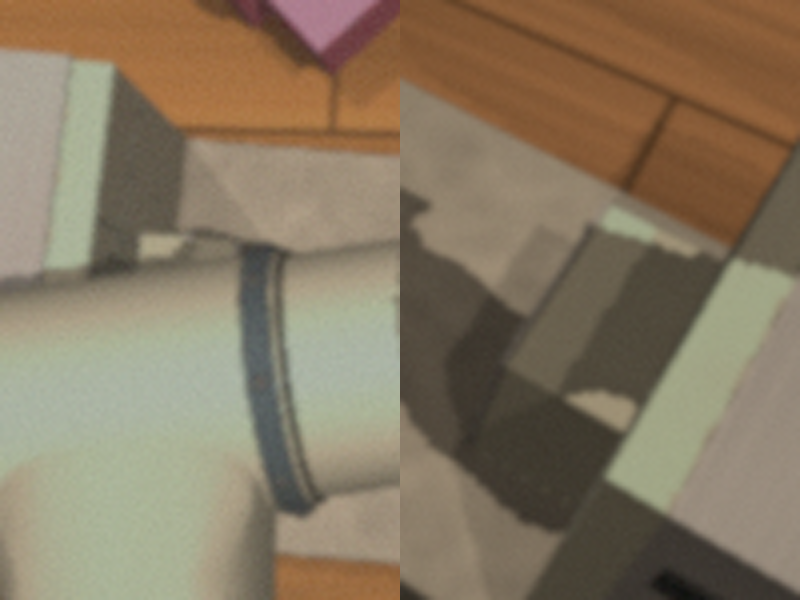

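In both views the block stands against the front, within about 5 crop px (roughly 3 mm) of the predicted home corners. The wrist picture gives a sharper check.

```bash
python3 - <<'E'
from h import *
w,t,s=pickle.load(open('f5.pkl','rb'))
cv2.imwrite('pics/w5.png',cv2.resize(w['frame'],(800,600),interpolation=cv2.INTER_CUBIC))
K=np.load('K.npy')
def W(p,L):
    L=np.float64(L);c,sn=np.cos(p[2]),np.sin(p[2]);return np.c_[p[0]+c*L[:,0]-sn*L[:,1],p[1]+sn*L[:,0]+c*L[:,1],L[:,2]]
print((proj(w,W(K,DL[:4]+KL[:4]+[[-.064,-.057,.03],[-.064,.057,.03]]))*800/512).round().tolist())
E
```

```text
[[257.0, 740.0], [246.0, 663.0], [447.0, 663.0], [445.0, 740.0], [128.0, 317.0], [575.0, 315.0], [182.0, 607.0], [545.0, 606.0], [283.0, 540.0], [438.0, 540.0]]
```

View pics/w5.png

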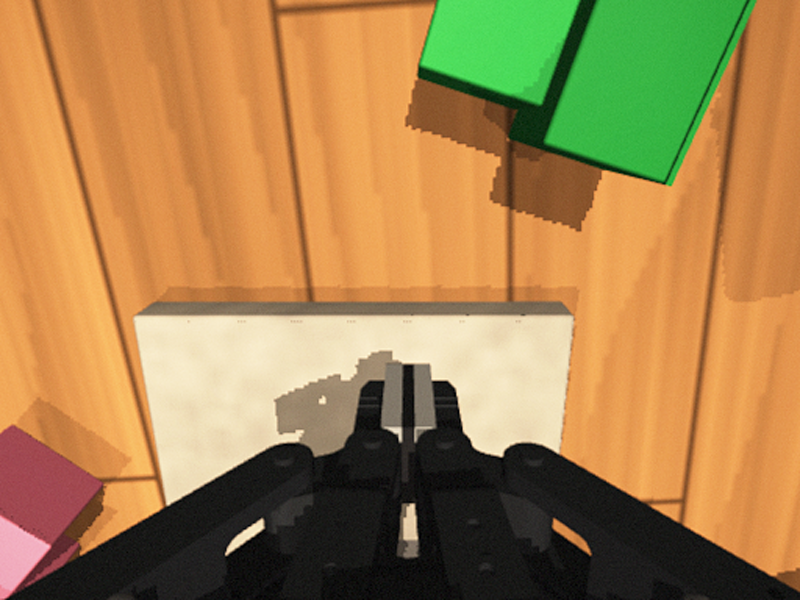

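The wrist picture looks outward; slab edge (135,316) to (572,315) agrees with the calibration, but the door itself is hidden. My ten pictures are used up, so I check by touch. I probe the kiln front above the door, and its touch point should lie 64 mm deeper than the door's −77.7 mm. Then I probe both sides of the door.

```bash
python3 -m pendant '[[[-1,0.35,0.1],0],[[-1,0.35,0.1],0],[[-1,0.35,0],0],[[-1,0.3,0],0],[[-1,0,0],0]]'
python3 -m pendant '[[[-0.4,0,0],0],[[-0.2,0,0],0],[[0,0,0],0],[[0,0,0],0]]'
cat > s.py <<'E'
from h import *
from station import r
o=r.get_obs();print(o['time'],report(np.load('K.npy'),np.r_[o['eef_pos'][:2],0])[0],o['eef_pos'],o['force'],o['ee_rot'])
E
python3 s.py
```

```text
time: 13.75
eef_pos: [0.4305, 0.1341, 0.1805]
ee_rot: [-180.0, 0.1, -93.2]
force: [0.9, -0.6, 0.3]
finger_gap: 0.0001
grip_force: 0.0
time: 14.15
eef_pos: [0.4332, 0.1545, 0.18]
ee_rot: [180.0, -0.0, -93.4]
force: [0.5, -0.9, 0.0]
finger_gap: -0.0002
grip_force: 0.0
14.15 [-50.40861004  89.78128311] [0.43322904 0.15447278 0.17995281] [ 0.46509181 -0.90879085  0.03051893] [ 1.79978863e+02 -1.67062346e-02 -9.33886730e+01]
```

```bash
python3 -m pendant '[[[-0.35,0,0],0],[[-0.25,0,0],0],[[-0.1,0,0],0],[[0,0,0],0]]'; python3 s.py
python3 -m pendant '[[[-0.1,0,0],0],[[-0.1,0,0],0],[[-0.1,0,0],0],[[0,0,0],0]]'; python3 s.py
```

```text
time: 14.55
eef_pos: [0.435, 0.1833, 0.18]
ee_rot: [180.0, -0.0, -93.3]
force: [-0.2, -0.3, 0.4]
finger_gap: -0.0003
grip_force: 0.0
14.55 [-21.486787    89.65510206] [0.43501695 0.18333956 0.1799632 ] [-0.19311289 -0.25663988  0.38449462] [ 1.79990442e+02 -7.71510252e-03 -9.33481612e+01]
time: 14.95
eef_pos: [0.4353, 0.1927, 0.18]
ee_rot: [180.0, -0.3, -93.4]
force: [0.4, -7.4, 1.1]
finger_gap: -0.0001
grip_force: 0.0
14.95 [-12.09247635  89.86512585] [0.4353471  0.19273042 0.18000669] [ 0.38104784 -7.35449086  1.07784802] [179.95018608  -0.30693441 -93.38048829]
```

The kiln front touches at −12.1, so the door's shoulder is about −1.6 mm from it. Next I press each side of the door to square and confirm it.

```bash
python3 -m pendant '[[[1,0,0],0],[[1,-0.6,0],0],[[0.9,-0.65,0],0],[[0,0,0.8],0],[[0,0,0.8],0]]'
python3 -m pendant '[[[0,0,0.8],0],[[0,0,0.2],0],[[-0.4,0,0],0],[[-0.3,0,0],0],[[0,0,0],0]]';python3 s.py
```

```text
time: 15.45
eef_pos: [0.48, 0.0753, 0.1159]
ee_rot: [-179.9, 0.1, -93.5]
force: [0.1, 1.0, -0.2]
finger_gap: 0.0001
grip_force: 0.0
time: 15.95
eef_pos: [0.4819, 0.1065, 0.0777]
ee_rot: [-179.8, 0.1, -93.2]
force: [-0.3, 0.2, 0.8]
finger_gap: 0.0001
grip_force: 0.0
15.95 [-95.49156472  38.48148597] [0.48185347 0.10651647 0.07773641] [-0.28332543  0.23981286  0.82036162] [-1.79815254e+02  9.39743393e-02 -9.32391752e+01]
```

```bash
python3 -m pendant '[[[-0.25,0,0],0],[[-0.15,0,0],0],[[-0.1,0,0],0],[[0,0,0],0]]';python3 s.py
python3 -m pendant '[[[-0.1,0,0],0],[[0,0,0],0],[[0,0,0],0]]';python3 s.py
```

```text
time: 16.35
eef_pos: [0.4816, 0.1244, 0.0762]
ee_rot: [-180.0, -0.0, -93.3]
force: [0.1, -0.2, 0.6]
finger_gap: 0.0003
grip_force: 0.0
16.35 [-77.69125389  39.75484823] [0.48160507 0.12436054 0.07624447] [ 0.10614617 -0.17807591  0.60388088] [-1.79991889e+02 -1.76778082e-02 -9.33370386e+01]
time: 16.65
eef_pos: [0.4814, 0.1245, 0.0762]
ee_rot: [179.9, -0.3, -93.4]
force: [1.7, -13.4, 1.7]
finger_gap: 0.0
grip_force: 0.0
16.65 [-77.54534574  39.96376762] [0.48140488 0.12451821 0.07621365] [  1.74547977 -13.41357162   1.71114736] [179.9277195   -0.34696453 -93.38509683]
```

Contact at −77.5 on this side. Now the other side.

```bash
python3 -m pendant '[[[0.8,0,0],0],[[0.4,-1,0],0],[[0,-1,0],0],[[-0.4,0,0],0],[[-0.5,0,0],0]]'
python3 -m pendant '[[[-0.2,0,0],0],[[-0.15,0,0],0],[[-0.1,0,0],0],[[0,0,0],0],[[0,0,0],0]]';python3 s.py
```

```text
time: 17.15
eef_pos: [0.5615, 0.111, 0.0754]
ee_rot: [180.0, 0.0, -93.5]
force: [-0.8, 0.2, -0.7]
finger_gap: 0.0
grip_force: 0.0
time: 17.65
eef_pos: [0.5582, 0.1196, 0.0751]
ee_rot: [179.5, -0.9, -93.4]
force: [1.3, -32.1, -0.3]
finger_gap: -0.0001
grip_force: 0.0
17.65 [-78.06384754 -36.98212297] [0.55819384 0.11957902 0.07506074] [  1.32978403 -32.08783588  -0.2858639 ] [179.48982131  -0.93822215 -93.44676964]
```

Both sides stop within 0.5 mm of each other (about 0.007 rad), so the door is square and home. The mouth itself limits sideways play to ±3 mm. I back off and hand in.

```bash
python3 -m pendant '[[[0.5,0,0],0],[[0.8,0,0],0],[[0,0,-1],0],[[0,0,-1],0],[[0,0,0],0]]'
python3 -m pendant '[[[0,0,0],0],[[0,0,0],0],[[0,0,0],0]]'
python3 -c "
from station import r
print(r.sign_off())"
```

```text
time: 18.15
eef_pos: [0.5621, 0.0778, 0.1625]
ee_rot: [-179.4, 0.2, -93.3]
force: [-0.2, 0.3, 0.6]
finger_gap: 0.0001
grip_force: 0.0
time: 18.45
eef_pos: [0.5581, 0.0774, 0.1548]
ee_rot: [179.9, -0.0, -93.4]
force: [-0.1, 0.3, -0.6]
finger_gap: 0.0002
grip_force: 0.0
the job is handed in; nothing more can be done
None
```

The plug door is pushed home in the kiln mouth and the job is handed in at 18.5 s; touch checks put its shoulder about 1.6 mm from the front and square to about 0.007 rad, the arm never went near the lion, mug or prop, and the hand-in returned no verdict.

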